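Level the coffee scale under a held-down adjuster

ROBOT

A 6-joint arm with a two-finger parallel gripper is mounted at the origin on a cart in front of the work surface, level with it; the furniture and walls round the work are solid. World frame = base frame: x ahead of the robot, y to its left, z up, the work surface at z = 0. Lengths are in mm, angles in rad, forces in N, time in s.
With the tool pointing down it reaches from about 350 to 975 mm from the base axis. Payload 7.1 kg.
Tool frame: the origin (TCP) lies at the very end of the fingers, on their centre line; the grasp point (between the pads) lies 19 mm behind it (ctrl.grip_point_offset is the distance from the TCP to the grasp point, in mm); z points along the fingers, y is the direction in which the jaws open and shut (so a half turn about z gives the same grasp; the last joint's range is limited). The gripper opens to 88 mm and grips with 3 to 60 N. Pads are 20 mm wide; open, the fingers measure 115 mm over their backs; the gripper's body (75 mm by 178 mm) begins 61 mm behind the grasp point.
Start: joints at [1.289, 0.423, 1.63, -0, 1.089, -0.019], TCP at [162.334, 603.533, 222.675] pointing down, gripper open.
Joint ranges: [-3, 3], [-0.9, 2.11], [0.09, 2.58], [-1.31, 4.45], [0.11, 2.69], [-2.54, 2.54]. Speed limits (rad/s): [2.39, 2.39, 3.01, 3.14, 3.14, 3.14].

INTERFACE

Orientations are given as a rotation vector (axis times angle).
In Python, from workcell import ctrl gives the robot as it stands.
- The arm moves only by the tool move_arm, never from a script. Its argument "increments" is one flat list of numbers, 5 for each row, row after row: the closure in counts, from 0 (fully open) to 255 (shut), then the shift along the tool's x, y, z in mm, then the turn about the tool's z in degrees. In form: [grip, dx, dy, dz, yaw, grip, dx, dy, dz, yaw, ...]. A call has 1 to 12 rows; each row is the pose to reach, as a shift and turn from the pose measured when the call began, along the tool's axes at that moment; what a row does not reach only later rows make up. A row lasts 1/8 s, in which the tool goes at most 62.5 mm and 10.7 degrees, less where a joint would pass 70% of its speed; a pose out of reach is approached as far as the arm can. A call with a gripper value outside its range is refused whole. The fingers move at their own pace and stop on an object; the grip force is fixed at half the most. Time passes only in rows, so rows that repeat a pose let the fingers close. It gives the time, the measured TCP pose, the force and the opening at its end, in the units of the state.
- ctrl.get_obs(): the state, without advancing time (a new reading comes with each control period).
- ctrl.get_image(name): name is "scene" or "top" or "wrist"; returns a dict with "frame" (480x640x3 uint8, red, green, blue), "vertical_fov" (degrees; the focal length in pixels is half the picture's height over the tangent of half this angle, whatever the lens; pixels are square), "cx", "cy" (the principal point, pixels), "distortion" ([k1, k2, p1, p2, k3] as OpenCV has them; the pictures are not rectified), "pose" (4x4, takes a point from camera to world coordinates); the wrist camera has in their place "mount" (4x4, takes a point from camera to tool coordinates, whose origin is the TCP and whose axes are the flange's). Camera axes: x right, y down, z forward; pixel columns grow to the right and rows downward; lengths in mm; the calibration is good to about 2 mm. A picture is of the moment at which its call begins: read the wrist's pose just before it. There is no depth.
- ctrl.close_job(): hands the job in, once; it reports no verdict.
The state is a dict: "t": time; "qpos": joint angles; "qvel": joint speeds; "joint_torque": joint torques, N m; "ee_pos": TCP position; "orientation": TCP orientation; "ft_force": force on the tool from outside, world axes, zero at the start; "moment": the same for the moment, N m; "width": finger opening in mm.
Only numpy, scipy, OpenCV 4.12 (cv2) and the standard library are available. Lean on these libraries where they do the work, as an engineer would, in place of code of your own. Each camera call takes 0.05 s, during which the arm holds its last target.

TASK

The coffee scale stands on a levelling platform whose right-hand end, at the knob, is too high. Lay the small spirit level left-to-right across the middle of the scale's pan and let go of it, then take the round black knob, push it straight down until the sprung platform is fully home, and turn it until the bubble rests between the two black marks. Finish still gripping the knob and pushing it down, with the platform home and the bubble between the marks; leave the shot glass and the two cups where they stand.

Things in the scene. Friction and masses are not known exactly. Their poses are not given: they have to be found in the camera images.
- stand: fixed levelling stand: dark steel base 150 x 290 x 14 mm under an aluminium platform 170 x 285 x 8 mm that carries the scale and the knob. Origin: on the worktop under the base's centre; z up, y along the stand to its hinged (left) end, -y to the knob (right) end, x away from the robot at yaw 0. The platform hinges about an axis along x at y = +130, z = 28 mm.
- sprung_arm (a joint): spring travel of the platform in rad: 0.03 = sprung up (as found), 0 = pushed fully home on its foot (7 mm lower at the knob). Pushing down on the knob takes about 6 N to start and 10 N to reach the stop; 14 to 18 N holds it firmly home; it springs up when let go.
- pan (a point): centre of the scale's flat weighing pan, 122 mm along x by 126 mm along y (whole scale 154 x 135 x 20 mm, fixed to the platform). Axes as the stand's, tilting with the platform; about 64 mm above the worktop when level, 37 mm toward the hinged end and 13 mm toward +x from the stand's middle.
- knob_top (a point): centre of the knob's top face. The knob is a black fluted cylinder 40 mm in diameter, 34 mm tall, on a neck 20 mm wide and 8 mm tall above the platform; 105 mm from the stand's middle toward -y, its edge 50 mm from the scale; the top is some 90 mm above the worktop at the start. Grip it at any yaw.
- level: small spirit level, lying loose on the worktop to the left of the stand: aluminium bar 110 mm (its y) x 24 mm (its x) x 23 mm high with two black end blocks up to 34 mm and a green glass tube along the top between them, 0.14 kg. Origin: centre of its underside; z up. Grip it across its 24 mm width.
- bubble (a joint): the white bubble (13 mm long) in the level's tube: its distance in m from the middle, positive toward the level's +y end. It floats to the higher end, 0.3 m per rad of slope, stops at +-0.02 and takes about 1 s to settle. The two black marks are 21 mm apart; within 0.0035 of the middle it lies between them.
- shot_glass: clear shot glass, 47 mm wide, 58 mm tall, to the right of the stand; bystander. Origin under its centre.
- espresso_cup_2: cream espresso cup with blue inside, 58 x 87 x 55 mm, right front; bystander. Origin under its centre.
- dosing_cup: plain steel cup, 57 mm wide, 56 mm tall, far left beyond the level; bystander. Origin under its centre.
- knob: the knob; origin on its axis, 42 mm below its top; its axes turn with it. Seen from above, clockwise lowers the knob end, counter-clockwise raises it: per rad of turn the platform tilts 0.03 rad and the knob sinks or rises 7 mm. From the start 0.7 to 1.5 rad clockwise is needed, with the platform home. It stays where it is turned (0.25 N m friction); its stop is 0.9 rad past level.

How it is judged:
By the outcome, as a careful person would: the job done as asked, in the order asked, and still so for the second after the job is handed in, while the arm keeps its last pose, push and grip.
It also fails if it takes over 51 s, if anything falls off the work surface, if the arm or the gripper's body presses on something with over 40 N, if the wrist force passes 120 N, or if a joint passes its speed limit or range.

## Working session

There is one attempt and no reset: what is moved stays moved. The work goes in short steps, Python scripts to look and compute and a tool call to move; the robot and the scene stay as the last step left them, time stands still between calls to the robot, and variables do not carry over. Pictures are saved under pics/ and viewed, and the job is handed in when it is done.

Besides the shell and the picture viewer there is one more tool, called after "Emit:" as name(argument=value, ...) on one line, values as JSON. move_arm: Moves the arm, as the interface text tells. Its arguments: {"type":"object","properties":{"increments":{"type":"array","items":{"type":"number"}}},"required":["increments"]}

```bash
ls; mkdir -p pics; python3 - <<'E'
from workcell import ctrl
import cv2,pickle
o=ctrl.get_obs();print(o)
print(ctrl.grip_point_offset)
for n in["scene","top","wrist"]:
    d=ctrl.get_image(n);cv2.imwrite(f"pics/{n}0.png",d["frame"][:,:,::-1]);f=d.pop("frame");print(n,d)
    d["frame"]=f;d["obs"]=o;pickle.dump(d,open(f"{n}0.pkl","wb"))
E
```

```text
pics
{'t': 0.0, 'qpos': array([ 1.28899679e+00,  4.23812294e-01,  1.63067447e+00, -1.60087086e-05,
        1.08858735e+00, -1.89791267e-02]), 'qvel': array([ 4.83740931e-04, -1.19301459e-03,  1.20138222e-04,  8.54145040e-04,
        3.78504051e-04,  7.56785482e-05]), 'joint_torque': array([-1.92225481e-03, -5.44612491e+01, -2.73647118e+01,  6.41006394e-02,
        2.29438744e-02, -1.32198779e-04]), 'ee_pos': array([162.19376952, 603.02463643, 221.92561746]), 'orientation': array([-4.11611240e-01, -3.11430069e+00,  2.30398462e-03]), 'ft_force': array([ 0.62507002, -0.01912758, -0.56876042]), 'moment': array([0.01800679, 0.00716197, 0.01675527]), 'width': 88.1107953950641}
18.700000000000003
scene {'vertical_fov': 46.97588773912601, 'cx': 319.9652481552737, 'cy': 249.0248771791544, 'distortion': array([-0.03687556,  0.        ,  0.        ,  0.        ,  0.        ]), 'pose': array([[ 7.56233749e-01, -4.05113632e-01,  5.13802941e-01,
        -3.36432387e+02],
       [-6.54124941e-01, -4.49854998e-01,  6.08071576e-01,
        -8.53165711e+02],
       [-1.52012637e-02, -7.95935566e-01, -
[... 488 characters left out ...]
     [-9.65358474e-03, -6.21150884e-01, -7.83631538e-01,
         1.19222173e+03],
       [ 0.00000000e+00,  0.00000000e+00,  0.00000000e+00,
         1.00000000e+00]])}
wrist {'vertical_fov': 69.59986636511654, 'cx': 318.5894895761657, 'cy': 239.3487734801571, 'distortion': array([-0.03304193,  0.        ,  0.        ,  0.        ,  0.        ]), 'mount': array([[ 1.12435081e-03, -9.56373789e-01, -2.92143650e-01,
         8.06233554e+01],
       [ 9.99999311e-01,  1.17412517e-03,  4.95473590e-06,
        -5.63394623e-01],
       [ 3.38274633e-04, -2.92143454e-01,  9.56374450e-01,
        -1.61632861e+02],
       [ 0.00000000e+00,  0.00000000e+00,  0.00000000e+00,
         1.00000000e+00]])}
```

View pics/scene0.png

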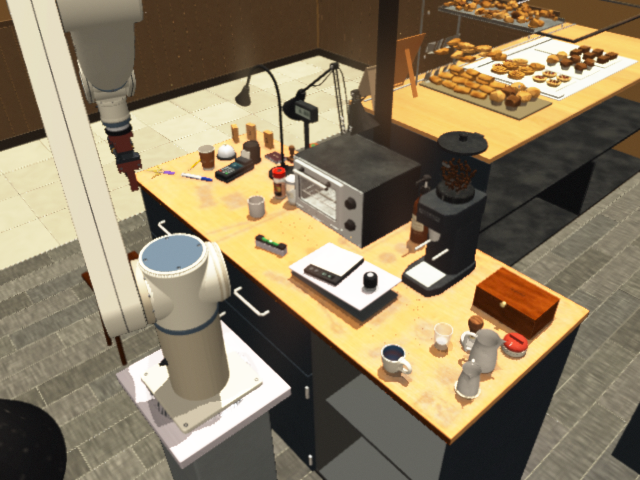

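View pics/top0.png

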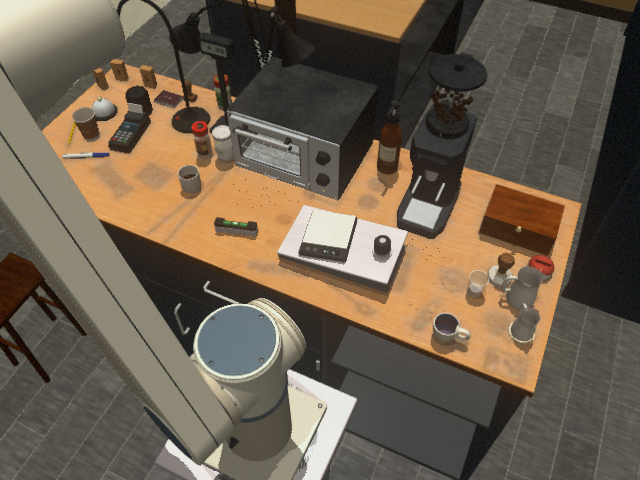

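View pics/wrist0.png

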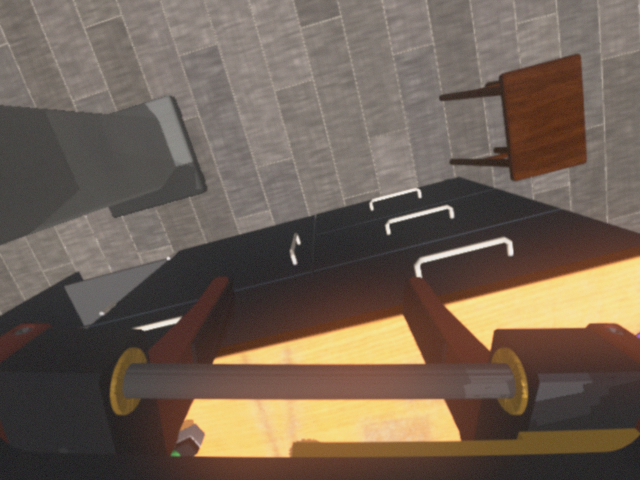

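```bash
cat > h.py <<'E'
import cv2,numpy as np,pickle
from scipy.spatial.transform import Rotation as R
def K(d):
    f=240/np.tan(np.radians(d["vertical_fov"]/2));return np.array([[f,0,d["cx"]],[0,f,d["cy"]],[0,0,1]])
def pose(d):
    if "pose" in d:return d["pose"]
    T=np.eye(4);T[:3,:3]=R.from_rotvec(d["obs"]["orientation"]).as_matrix();T[:3,3]=d["obs"]["ee_pos"];return T@d["mount"]
def pt(d,u,v,z):
    P=pose(d);n=cv2.undistortPoints(np.array([[[u,v]]],float),K(d),np.array(d["distortion"]))[0,0]
    r=P[:3,:3]@np.array([n[0],n[1],1]);s=(z-P[2,3])/r[2];return P[:3,3]+s*r
def proj(d,X):
    P=np.linalg.inv(pose(d));return cv2.projectPoints(np.atleast_2d(np.array(X,float)),cv2.Rodrigues(P[:3,:3])[0],P[:3,3],K(d),np.array(d["distortion"]))[0][:,0]
def load(n):return pickle.load(open(n+".pkl","rb"))
def snap(n,tag):
    from workcell import ctrl
    o=ctrl.get_obs();d=ctrl.get_image(n);d["obs"]=o;pickle.dump(d,open(f"{n}{tag}.pkl","wb"));cv2.imwrite(f"pics/{n}{tag}.png",d["frame"][:,:,::-1]);return d
def crop(n,u0,v0,u1,v1,s,out):
    f=load(n)["frame"][v0:v1,u0:u1,::-1];cv2.imwrite(f"pics/{out}.png",cv2.resize(f,None,fx=s,fy=s,interpolation=cv2.INTER_CUBIC))
E
python3 -c "
from h import *
crop('top0',200,190,420,300,3.6,'c_top')
crop('scene0',240,220,410,320,4.6,'c_sc')"
```

```text
(no output)
```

View pics/c_top.png

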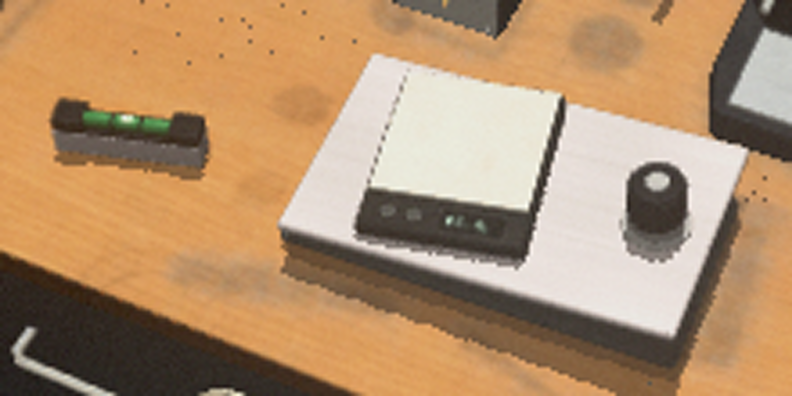

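View pics/c_sc.png

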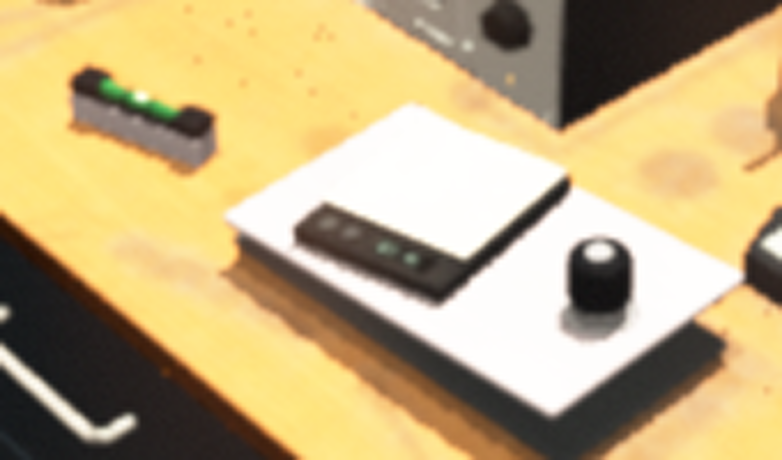

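```bash
python3 -c "
from h import *
np.set_printoptions(precision=1,suppress=True)
t=load('top0');s=load('scene0')
T=lambda u,v,z:pt(t,200+u/3.6,190+v/3.6,z)
S=lambda u,v,z:pt(s,240+u/4.6,220+v/4.6,z)
print('level',T(57,109,34),T(205,127,34),S(88,75,34),S(207,120,34))
print('knob',T(657,180,90),S(599,252,90))
print('pan T',[T(*p) for p in[(407,68,65),(564,95,70),(529,212,70),(370,188,65)]])
print('pan S',[S(*p) for p in[(411,103,65),(571,180,70),(465,260,70),(325,205,65)]])
print('plat T',[T(*p) for p in[(375,54,33),(748,152,47),(676,336,47),(281,228,33)]])
print('plat S',[S(*p) for p in[(744,277,47),(553,416,47),(227,217,33)]])
"
```

```text
level [426.  352.1  34. ] [456.2 247.3  34. ] [424.9 342.3  34. ] [453.9 247.5  34. ]
knob [504.6 -73.4  90. ] [501.7 -68.8  90. ]
pan T [array([543. , 128.8,  65. ]), array([562.8,  16.9,  70. ]), array([458.5,  -1.6,  70. ]), array([435.3, 105.3,  65. ])]
pan S [array([539.5, 139.6,  65. ]), array([555.5,   8.3,  70. ]), array([454.6,  -4.4,  70. ]), array([430.1,  96.2,  65. ])]
plat T [array([570.4, 168.2,  33. ]), array([ 587.3, -112.9,   47. ]), array([ 422.3, -122.4,   47. ]), array([400.2, 157. ,  33. ])]
plat S [array([ 587.8, -108.7,   47. ]), array([ 417.5, -118.7,   47. ]), array([401.1, 159.4,  33. ])]
```

Emit:
move_arm(increments=[0,-348,-222,72,59,0,-348,-222,72,59,0,-348,-222,72,59,0,-348,-222,72,59,0,-348,-222,72,59,0,-348,-222,72,59,0,-348,-222,72,59,0,-348,-222,72,59,0,-348,-222,72,59,0,-348,-222,72,59])

```text
t: 1.4
ee_pos: [439.9, 299.2, 150.5]
orientation: [1.89, 2.509, -0.001]
ft_force: [-0.2, -0.8, -0.0]
width: 87.9
```

```bash
python3 -c "
from h import *
d=snap('wrist','1');print(d['obs']['ee_pos'],d['obs']['t'],R.from_rotvec(d['obs']['orientation']).as_matrix(),d['obs']['qpos'])"
```

```text
[439.88430383 299.24539872 150.51254029] 1.4 [[-2.76185876e-01  9.61104210e-01 -2.42589908e-04]
 [ 9.61103915e-01  2.76185565e-01 -8.93459692e-04]
 [-7.91708041e-04 -4.79915057e-04 -9.99999571e-01]] [ 5.75359633e-01  3.88324811e-01  1.88797713e+00 -8.10795132e-04
  8.65980571e-01  2.96061903e-01]
```

View pics/wrist1.png

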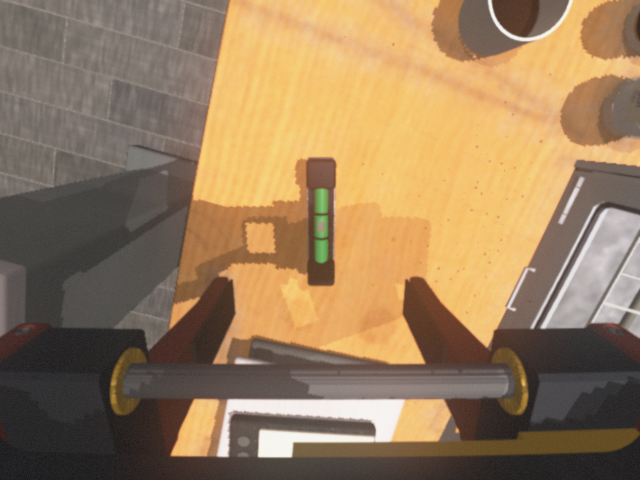

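```bash
python3 -c "
from h import *
crop('wrist1',270,140,370,300,3.7,'c_w1')
d=load('wrist1')
for p in [(321,158),(321,285)]:print(p,pt(d,*p,34))
"
```

```text
(321, 158) [424.11227231 359.08294304  34.        ]
(321, 285) [454.51876591 254.51274939  34.        ]
```

View pics/c_w1.png

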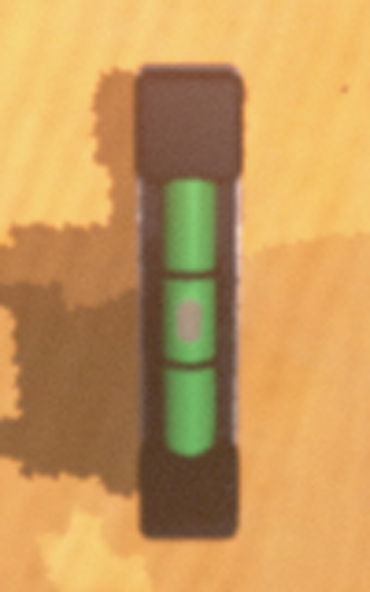

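Emit:
move_arm(increments=[0,7.5,1.5,60,0,0,7.5,1.5,120,0,0,7.5,1.5,146,0,0,7.5,1.5,146,0,255,7.5,1.5,146,0,255,7.5,1.5,146,0,255,7.5,1.5,146,0,255,7.5,1.5,146,0,255,7.5,1.5,146,0,255,7.5,1.5,146,0,255,7.5,1.5,146,0])

```text
t: 2.82
ee_pos: [439.2, 306.8, 4.5]
orientation: [1.889, 2.509, -0.001]
ft_force: [-0.2, 0.6, 0.5]
width: 23.9
```

Emit:
move_arm(increments=[255,0,0,-60,0,255,0,0,-120,0,255,-50,-6,-175,3,255,-100,-12,-195,6,255,-160,-20,-195,9,255,-220,-26,-195,12,255,-280,-33,-195,12,255,-340,-40,-195,12,255,-370,-43,-195,12,255,-370,-43,-195,12,255,-370,-43,-195,12])

```text
t: 4.2
ee_pos: [499.7, -60.0, 199.6]
orientation: [-2.142, -2.298, 0.002]
ft_force: [-0.3, -0.4, -0.9]
width: 24.1
```

```bash
python3 -c "
from h import *
d=snap('wrist','2');print(d['obs']['ee_pos'],d['obs']['t'],R.from_rotvec(d['obs']['orientation']).as_matrix())"
```

```text
[499.69027144 -59.97172183 199.55657635] 4.2 [[-7.02667857e-02  9.97527670e-01 -1.06144962e-03]
 [ 9.97528168e-01  7.02663527e-02 -4.39893938e-04]
 [-3.64222181e-04 -1.08973583e-03 -9.99999340e-01]]
```

View pics/wrist2.png

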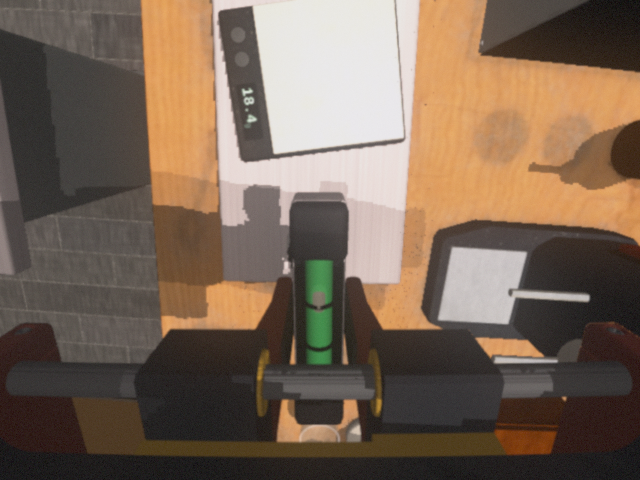

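Emit:
move_arm(increments=[255,-20,0,-50,0,255,-40,0,-90,0,255,-40,0,-90,0,255,-40,0,-90,0])

```text
t: 4.75
ee_pos: [501.8, -98.2, 288.6]
orientation: [-2.138, -2.299, 0.003]
ft_force: [0.6, 0.4, -2.0]
width: 24.1
```

```bash
python3 -c "
from h import *
d=snap('wrist','3');print(d['obs']['ee_pos'],d['obs']['t'])
crop('wrist3',180,0,460,210,2.85,'c_w3')"
```

```text
[501.83036455 -98.20192393 288.61752195] 4.75
```

View pics/wrist3.png

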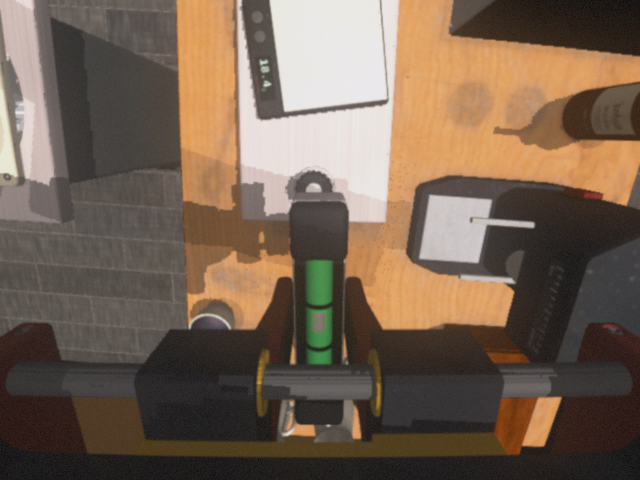

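View pics/c_w3.png

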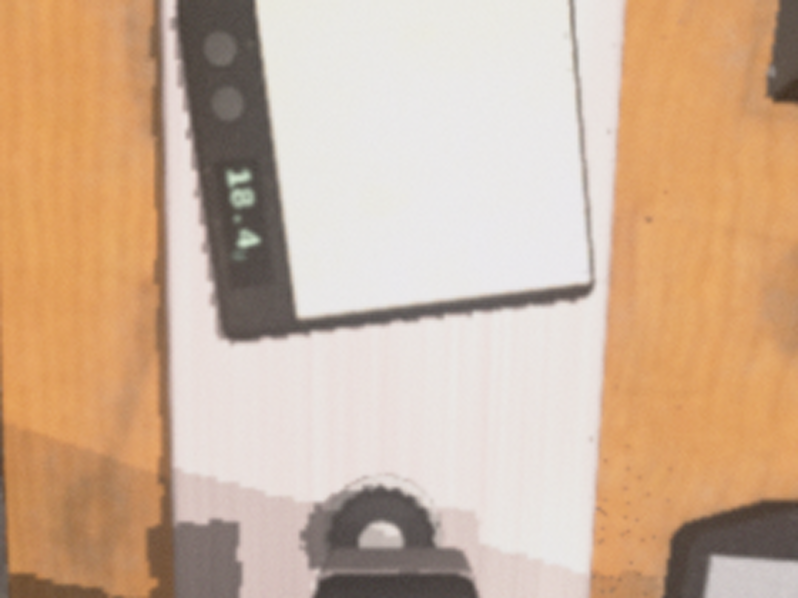

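```bash
cat > fit.py <<'E'
from h import *
from scipy.optimize import least_squares
np.set_printoptions(precision=4,suppress=True)
t=load('top0');s=load('scene0');w2=load('wrist2');w3=load('wrist3')
T=lambda u,v:(200+u/3.6,190+v/3.6)
S=lambda u,v:(240+u/4.6,220+v/4.6)
C=lambda u,v:(180+u/2.85,u*0+v/2.85)
# key: ('P',sx,sy) platform corner ; 'N' pan corner ; 'K' knob
obs=[(t,'P',1,1,T(375,54)),(t,'P',1,-1,T(748,152)),(t,'P',-1,-1,T(676,336)),(t,'P',-1,1,T(281,228)),
(s,'P',1,-1,S(744,277)),(s,'P',-1,-1,S(553,416)),(s,'P',-1,1,S(227,217)),
(w3,'P',-1,-1,(240,219)),(w3,'P',1,-1,(386,222)),(w2,'P',-1,-1,(220,283)),(w2,'P',1,-1,(400,283)),
(t,'N',1,1,T(407,68)),(t,'N',1,-1,T(564,95)),(t,'N',-1,-1,T(529,212)),(t,'N',-1,1,T(370,188)),
(s,'N',1,1,S(411,103)),(s,'N',1,-1,S(571,180)),(s,'N',-1,-1,S(465,260)),(s,'N',-1,1,S(325,205)),
(w3,'N',-1,-1,C(296,320)),(w3,'N',1,-1,C(592,285)),(w2,'N',-1,-1,(271,153)),(w2,'N',1,-1,(403,140)),
(t,'K',0,0,T(657,178)),(s,'K',0,0,S(599,252))]
def pts(p):
    x,y,yaw,th,hp,hn,syaw,px,py,ky,kh=p
    def W(q): # platform local (level) -> tilt about hinge -> world
        q=np.array(q,float);r=q-[0,130,28];c,sn=np.cos(th),np.sin(th)
        r=np.array([r[0],c*r[1]+sn*r[2],-sn*r[1]+c*r[2]])+[0,130,28]
        c,sn=np.cos(yaw),np.sin(yaw);return np.array([x+c*r[0]-sn*r[1],y+sn*r[0]+c*r[1],r[2]])
    def P(k,a,b):
        if k=='P':return W([85*a,142.5*b,hp])
        if k=='K':return W([0,ky,kh])
        c,sn=np.cos(syaw),np.sin(syaw);q=[61*a,63*b];return W([px+c*q[0]-sn*q[1],py+sn*q[0]+c*q[1],hn])
    return P,W
p0=np.array([495,22,.067,.06,36,64,0,13,37,-105,78.])
sig=np.array([100,100,1,.03,6,3,.2,6,6,4,6])
def res(p):
    P,_=pts(p);r=[(proj(d,P(k,a,b))[0]-uv)/(2 if 'pose' not in d else 1.) for d,k,a,b,uv in obs]
    return np.r_[np.ravel(r),(p-p0)/sig]
if __name__=='__main__':
    r=least_squares(res,p0,loss='soft_l1');p=r.x;print(p)
    P,W=pts(p);print('knob top',P('K',0,0),'pan c',W([p[7],p[8],p[5]]))
    for o in obs:print(o[1:4],proj(o[0],P(*o[1:4]))[0]-o[4])
E
python3 fit.py
```

```text
[ 490.4387   22.4449    0.0476    0.0751   34.3208   51.5352    0.1343
   14.644    46.5993 -103.3699   82.315 ]
knob top [495.1357 -76.0805  99.6702] pan c [502.7518  71.6871  57.7259]
('P', 1, 1) [-0.6849  0.2466]
('P', 1, -1) [ 0.3045 -0.2186]
('P', -1, -1) [-1.1458  1.4619]
('P', -1, 1) [-1.7852 -0.216 ]
('P', 1, -1) [ 0.3891 -0.1987]
('P', -1, -1) [-0.305  -0.4398]
('P', -1, 1) [-1.0245 -0.0514]
('P', -1, -1) [2.1601 1.6133]
('P', 1, -1) [-0.0387  2.3026]
('P', -1, -1) [ 4.2737 -1.6454]
('P', 1, -1) [-0.2176  2.3069]
('N', 1, 1) [-4.0425 -0.9551]
('N', 1, -1) [ 0.1121 -1.5244]
('N', -1, -1) [-1.0209  2.9933]
('N', -1, 1) [-6.8693  1.6468]
('N', 1, 1) [1.8653 1.0614]
('N', 1, -1) [ 1.449  -2.4563]
('N', -1, -1) [-0.9668  1.4417]
('N', -1, 1) [-5.4383 -1.3783]
('N', -1, -1) [-2.5819  1.9511]
('N', 1, -1) [8.3716 1.299 ]
('N', -1, -1) [-0.7723  3.2902]
('N', 1, -1) [11.73   -0.0044]
('K', 0, 0) [-0.0421  1.292 ]
('K', 0, 0) [ 0.3214 -0.4239]
```

```bash
sed -i 's/q=\[61\*a,63\*b\]/q=[54*a,56*b]/' fit.py; python3 fit.py
```

```text
[ 489.9894   22.28      0.0508    0.0702   35.4044   59.1588    0.1346
   12.1194   39.225  -103.0623   83.4461]
knob top [494.994 -76.194  99.651] pan c [499.9801  64.4746  65.4469]
('P', 1, 1) [-0.8912  0.1799]
('P', 1, -1) [ 0.2632 -0.1595]
('P', -1, -1) [-0.9681  1.5895]
('P', -1, 1) [-1.8348 -0.1762]
('P', 1, -1) [ 0.3588 -0.1384]
('P', -1, -1) [-0.1807 -0.2779]
('P', -1, 1) [-1.1976 -0.1628]
('P', -1, -1) [2.2105 1.9411]
('P', 1, -1) [-0.0844  2.1895]
('P', -1, -1) [ 4.3571 -1.3143]
('P', 1, -1) [-0.2824  2.1287]
('N', 1, 1) [-0.2079  1.0183]
('N', 1, -1) [-0.895  -0.2023]
('N', -1, -1) [-0.7011  0.2579]
('N', -1, 1) [-1.2656 -0.2041]
('N', 1, 1) [3.0946 2.1568]
('N', 1, -1) [-0.7954 -2.6141]
('N', -1, -1) [-0.3094 -1.0687]
('N', -1, 1) [-1.2199 -2.3193]
('N', -1, -1) [-0.3011  1.0556]
('N', 1, -1) [-0.6678  1.2595]
('N', -1, -1) [1.8585 3.1451]
('N', 1, -1) [0.7546 0.8875]
('K', 0, 0) [-0.0197  1.3558]
('K', 0, 0) [ 0.3136 -0.3753]
```

Emit:
move_arm(increments=[255,60,3,0,0,255,115,6,30,0,255,150,9,80,0,255,162,9.4,140,0,255,162,9.4,190,0,255,162,9.4,200,0,255,162,9.4,200,0,255,162,9.4,200,0])

```text
t: 5.8
ee_pos: [499.8, 64.2, 89.7]
orientation: [-2.139, -2.3, 0.0]
ft_force: [-0.8, 0.9, -1.1]
width: 24.0
```

```bash
python3 -c "
from h import *
d=snap('top','4');d=snap('scene','4');d=snap('wrist','4');print(d['obs']['ee_pos'],d['obs']['ft_force'],d['obs']['t'])
crop('top4',270,180,420,290,5,'c_t4')
crop('scene4',280,220,420,320,5,'c_s4')"
```

```text
[499.81440211  64.13435079  89.88476194] [-0.49026335 -0.5269872  -1.36840495] 5.9
```

View pics/c_t4.png

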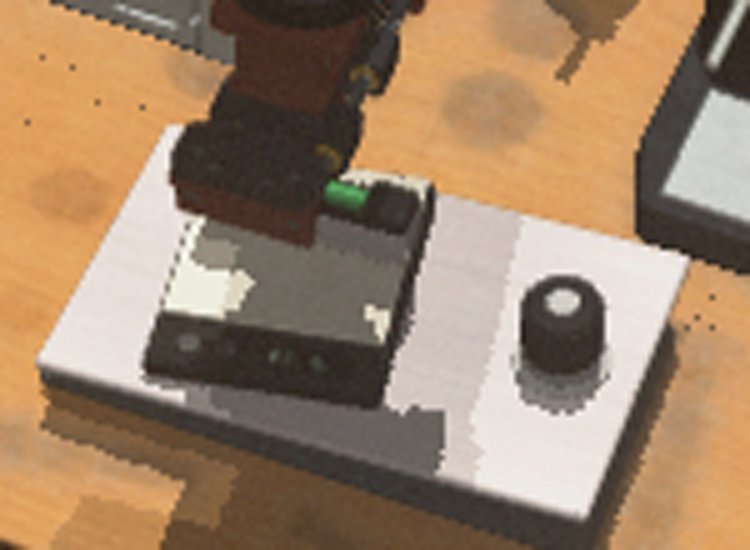

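View pics/wrist4.png

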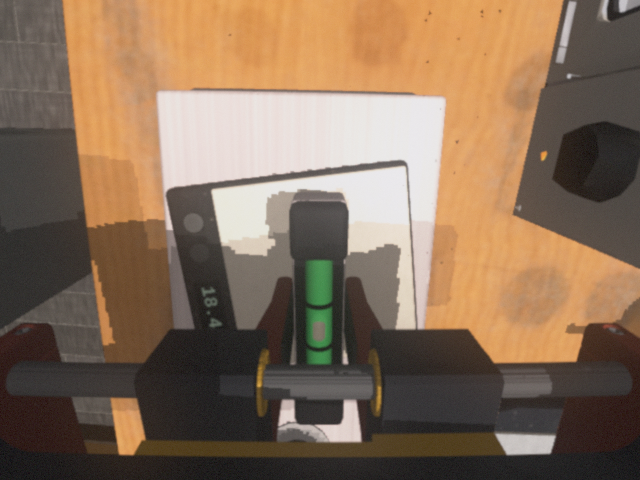

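```bash
cat > fit2.py <<'E'
import fit
from fit import *
w4=load('wrist4')
fit.obs+= [(w4,'P',-1,1,(158,92)),(w4,'P',1,1,(444,98)),(w4,'N',-1,1,(212,190)),(w4,'N',1,1,(406,166))]
r=least_squares(res,p0,loss='soft_l1');p=r.x;print(p)
P,W=pts(p);print('knob top',P('K',0,0),'pan c',W([p[7],p[8],p[5]]))
for o in obs:print(o[1:4],proj(o[0],P(*o[1:4]))[0]-o[4])
for q in [(212,190),(406,166)]:print(pt(w4,*q,63))
E
python3 fit2.py
```

```text
[ 489.5814   22.6692    0.0529    0.0718   34.9768   58.0491    0.1336
   12.7832   39.3722 -103.5513   83.1926]
knob top [494.8192 -76.1846  99.7973] pan c [500.137   65.0472  64.4702]
('P', 1, 1) [-1.1909  0.4152]
('P', 1, -1) [ 0.0204 -0.208 ]
('P', -1, -1) [-1.0765  1.5835]
('P', -1, 1) [-2.0176  0.1166]
('P', 1, -1) [ 0.1694 -0.2273]
('P', -1, -1) [-0.2698 -0.3092]
('P', -1, 1) [-1.4166  0.0314]
('P', -1, -1) [2.1316 1.7449]
('P', 1, -1) [-0.1129  1.6935]
('P', -1, -1) [ 4.2557 -1.5399]
('P', 1, -1) [-0.3093  1.5579]
('N', 1, 1) [-0.4072  1.1947]
('N', 1, -1) [-1.1187 -0.113 ]
('N', -1, -1) [-0.8773  0.3345]
('N', -1, 1) [-1.4163 -0.0371]
('N', 1, 1) [2.9775 2.3422]
('N', 1, -1) [-0.9128 -2.5026]
('N', -1, -1) [-0.3798 -0.9517]
('N', -1, 1) [-1.2926 -2.1255]
('N', -1, -1) [0.0293 0.5876]
('N', 1, -1) [-0.5505  0.6882]
('N', -1, -1) [2.2989 2.4451]
('N', 1, -1) [0.8607 0.0647]
('K', 0, 0) [-0.0451  1.3694]
('K', 0, 0) [ 0.2669 -0.391 ]
('P', -1, 1) [-0.4337  0.5498]
('P', 1, 1) [1.4277 0.364 ]
('N', -1, 1) [-0.2656  0.0962]
('N', 1, 1) [0.2899 1.5952]
[437.4379 110.353   63.    ]
[541.7691 130.976   63.    ]
```

Emit:
move_arm(increments=[255,1,0.2,6,1,255,1,0.2,10,1,255,1,0.2,10,1])

```text
t: 6.32
ee_pos: [499.4, 65.1, 79.4]
orientation: [-2.159, -2.28, 0.001]
ft_force: [0.1, -0.1, -0.4]
width: 23.6
```

Emit:
move_arm(increments=[255,0,0,2,0,255,0,0,2,0])

```text
t: 6.58
ee_pos: [499.2, 65.1, 77.1]
orientation: [-2.159, -2.28, 0.002]
ft_force: [0.2, 0.2, -0.6]
width: 23.6
```

Emit:
move_arm(increments=[255,0,0,2,0,255,0,0,2,0])

```text
t: 6.82
ee_pos: [499.3, 65.1, 75.1]
orientation: [-2.159, -2.28, 0.001]
ft_force: [0.0, -0.2, -1.2]
width: 23.8
```

Emit:
move_arm(increments=[255,0,0,2,0,255,0,0,2,0])

```text
t: 7.08
ee_pos: [499.7, 65.3, 73.4]
orientation: [-2.159, -2.281, 0.0]
ft_force: [-0.4, 2.3, 4.1]
width: 23.5
```

Emit:
move_arm(increments=[255,0,0,1.5,0,255,0,0,1.5,0])

```text
t: 7.32
ee_pos: [499.9, 65.6, 72.3]
orientation: [-2.159, -2.281, -0.001]
ft_force: [-0.8, 2.4, 4.8]
width: 23.8
```

Emit:
move_arm(increments=[255,0,0,1.5,0,255,0,0,1.5,0,150,0,0,0,0,150,0,0,0,0,150,0,0,0,0,100,0,0,0,0,100,0,0,-25,0,60,0,0,-60,0,0,0,0,-110,0,0,0,0,-130,0,0,0,0,-130,0])

```text
t: 8.7
ee_pos: [501.0, 65.6, 203.7]
orientation: [2.159, 2.28, 0.005]
ft_force: [0.2, -0.7, 0.6]
width: 87.1
```

```bash
python3 -c "
from h import *
d=snap('wrist','5');print(d['obs']['ee_pos'],d['obs']['ft_force'],d['obs']['t'],d['obs']['qpos'])"
```

```text
[500.99732922  65.56424905 203.71193043] [ 0.20166641 -0.65760822  0.58415913] 8.7 [1.05864533e-01 2.71897163e-01 1.90933314e+00 1.41558375e-03
 9.57156633e-01 5.04333932e-02]
```

View pics/wrist5.png

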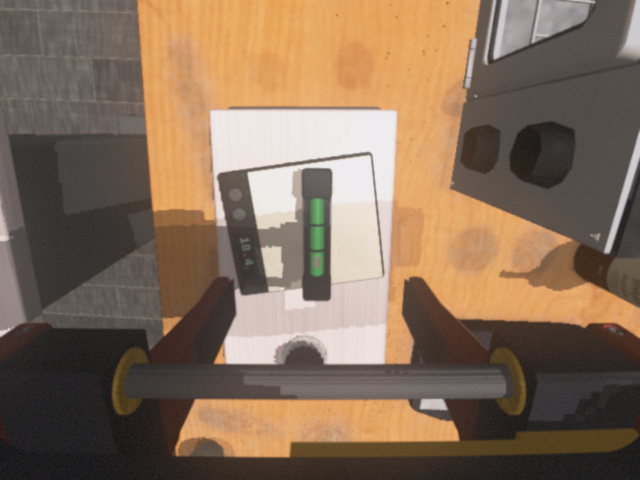

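Emit:
move_arm(increments=[0,-60,-5,0,0,0,-120,-10,0,0,0,-180,-15,0,0,0,-195,-16,0,0,0,-195,-16,0,0,0,-195,-16,0,0])

```text
t: 9.5
ee_pos: [494.4, -128.8, 201.4]
orientation: [-2.158, -2.281, -0.001]
ft_force: [-0.3, -0.1, 0.4]
width: 87.6
```

```bash
python3 -c "
from h import *
d=snap('wrist','6');print(d['obs']['ee_pos'],d['obs']['ft_force'],d['obs']['t'],d['obs']['qpos'])
w=load('wrist5')
a=pt(w,317,168,98-3);b=pt(w,317,299,100+2);print('level',a,b,(a+b)/2)"
```

```text
[ 494.36655027 -128.7942372   201.42012622] [-0.3278409  -0.13604823  0.3669273 ] 9.5 [-0.27916377  0.2852472   1.89661684  0.00203077  0.96109108 -0.33582954]
level [496.76617444 120.36683189  95.        ] [502.64476524  12.59700056 102.        ] [499.70546984  66.48191622  98.5       ]
```

View pics/wrist6.png

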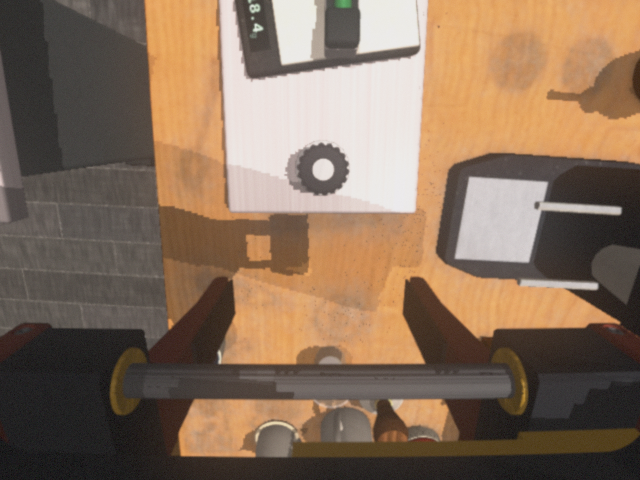

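```bash
python3 -c "
from h import *
w=load('wrist6')
crop('wrist6',270,120,380,220,6,'c_w6')
for z in (90,95,100):print(pt(w,323.5,169.5,z),np.linalg.norm(pt(w,297.5,169.5,z)-pt(w,349.5,169.5,z)))"
```

```text
[494.78734063 -75.05904369  90.        ] 40.568257628554974
[494.6946685  -74.58748059  95.        ] 39.82583621515721
[494.60199637 -74.11591748 100.        ] 39.0834148017596
```

View pics/c_w6.png

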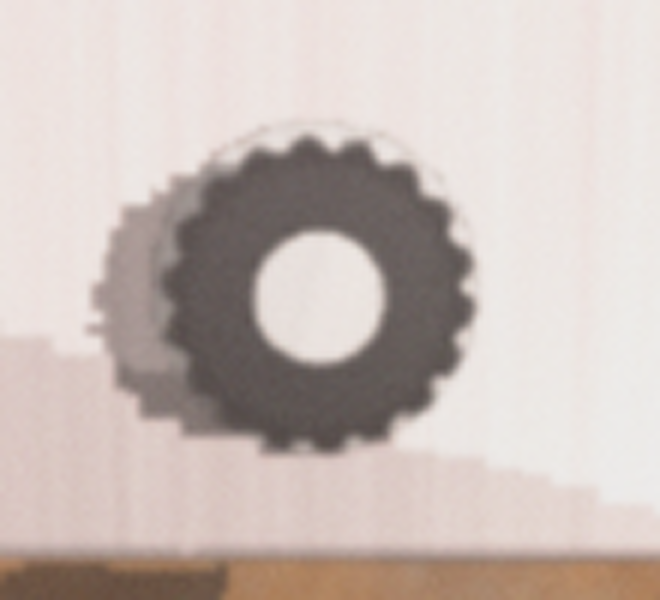

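Emit:
move_arm(increments=[0,53,3.1,0,-10,0,53,3.1,20,-20,0,53,3.1,40,-30,0,53,3.1,60,-40,0,53,3.1,90,-40,0,53,3.1,90,-40,0,53,3.1,90,-40])

```text
t: 10.42
ee_pos: [495.1, -74.7, 112.4]
orientation: [-1.245, -2.883, -0.003]
ft_force: [0.3, 0.3, 0.0]
width: 87.8
```

```bash
python3 -c "
from h import *
d=snap('wrist','7');print(d['obs']['ee_pos'],d['obs']['ft_force'],d['obs']['t'],d['obs']['qpos'],R.from_rotvec(d['obs']['orientation']).as_matrix())"
```

```text
[495.05286722 -74.70301868 112.43063482] [0.29108423 0.26480446 0.01629949] 10.425 [-0.1745992   0.41120222  1.9762523   0.00249972  0.75439704 -0.93175929] [[-6.85535069e-01  7.28039605e-01  4.39497519e-05]
 [ 7.28038568e-01  6.85533988e-01  1.73060870e-03]
 [ 1.22982263e-03  1.21839007e-03 -9.99998502e-01]]
```

View pics/wrist7.png

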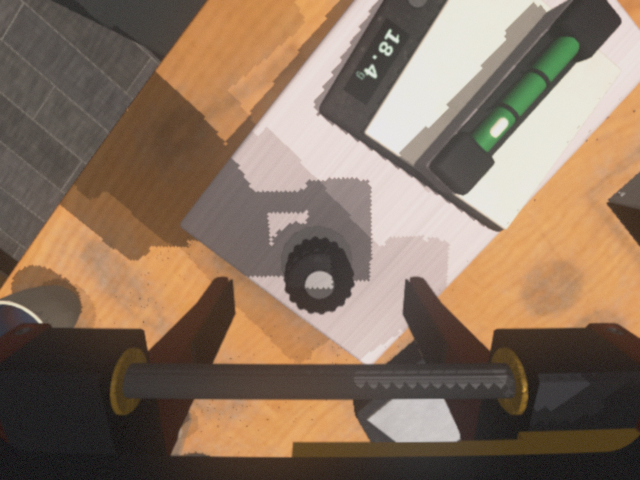

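Emit:
move_arm(increments=[0,0,-1,25,0,0,0,-1,46,0,0,0,-1,46,0,255,0,-1,46,0,255,0,-1,46,0,255,0,-1,46,0,255,0,-1,46,0,255,0,-1,46,0,255,0,-1,46,0])

```text
t: 11.6
ee_pos: [494.7, -75.5, 66.8]
orientation: [1.246, 2.884, 0.003]
ft_force: [0.6, 0.5, 1.6]
width: 40.5
```

Gripped at 40.5 mm. Push down in steps.

Emit:
move_arm(increments=[255,0,0,2,0,255,0,0,4,0,255,0,0,4,0])

```text
t: 11.98
ee_pos: [495.8, -76.1, 63.3]
orientation: [1.245, 2.881, 0.003]
ft_force: [0.8, -1.9, 8.1]
width: 39.9
```

Emit:
move_arm(increments=[255,0,0,2,0,255,0,0,3,0,255,0,0,3,0])

```text
t: 12.35
ee_pos: [496.2, -76.6, 60.8]
orientation: [1.245, 2.881, 0.002]
ft_force: [-1.8, -2.1, 6.8]
width: 39.8
```

Emit:
move_arm(increments=[255,0,0,1.5,0,255,0,0,1.5,0,255,0,0,1.5,0])

```text
t: 12.72
ee_pos: [496.4, -76.9, 59.6]
orientation: [1.244, 2.88, 0.002]
ft_force: [-0.3, -1.0, 6.3]
width: 39.5
```

Emit:
move_arm(increments=[255,0,0,1.5,0,255,0,0,1.5,0,255,0,0,1.5,0])

```text
t: 13.1
ee_pos: [496.9, -77.0, 59.0]
orientation: [1.244, 2.88, 0.002]
ft_force: [-1.8, 0.5, 12.9]
width: 39.8
```

Emit:
move_arm(increments=[255,0,0,2,0,255,0,0,2,0,255,0,0,2,0])

```text
t: 13.48
ee_pos: [497.8, -77.2, 58.5]
orientation: [1.243, 2.878, 0.003]
ft_force: [-2.6, 1.1, 19.0]
width: 39.6
```

```bash
python3 -c "
from h import *
d=snap('wrist','8');print(d['obs']['ee_pos'],d['obs']['ft_force'],d['obs']['t'],d['obs']['moment'])
from workcell import ctrl
print(ctrl.get_obs()['ft_force'])
crop('wrist8',340,0,640,220,2.6,'c_w8')"
```

```text
[497.76571767 -77.17277812  58.45799279] [-2.60965459  1.08531574 18.97179234] 13.475 [-0.0533059   0.88934748 -0.04195304]
[-2.44612138  1.57824465 19.32653601]
```

View pics/wrist8.png

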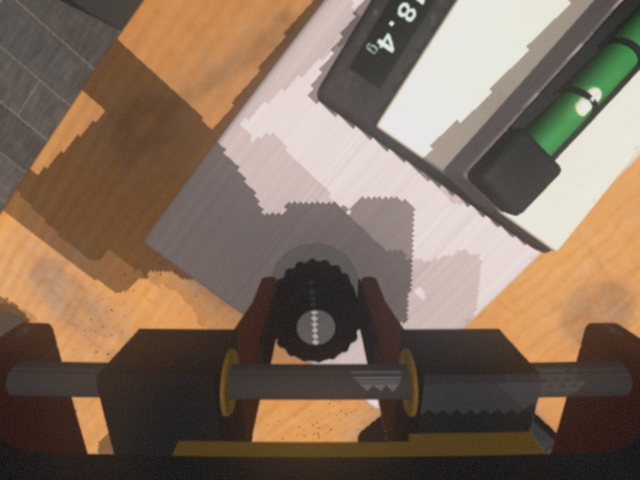

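Emit:
move_arm(increments=[255,1,0,1.5,4,255,2,0,2.2,9,255,3,0,2.9,14,255,3,0,3.6,19,255,3,0,4.3,25,255,3,0,4.3,25,255,3,0,4.3,25])

```text
t: 14.4
ee_pos: [497.9, -76.9, 55.7]
orientation: [1.834, 2.537, 0.006]
ft_force: [-1.0, -12.1, 15.6]
width: 39.5
```

```bash
python3 -c "
from h import *
d=snap('wrist','9');o=d['obs'];print(o['ee_pos'],o['ft_force'],o['t'],o['moment'],o['qpos'][5],R.from_rotvec(o['orientation']).as_matrix())"
```

```text
[497.90088881 -76.92919395  55.71460406] [ -1.00399951 -12.10495336  15.5636501 ] 14.4 [-1.77524831  0.43492149 -0.34371592] -0.49327450318704025 [[-0.31362597  0.94948082  0.01117672]
 [ 0.94952308  0.31367932 -0.00334646]
 [-0.00668331  0.00956302 -0.99993194]]
```

View pics/wrist9.png

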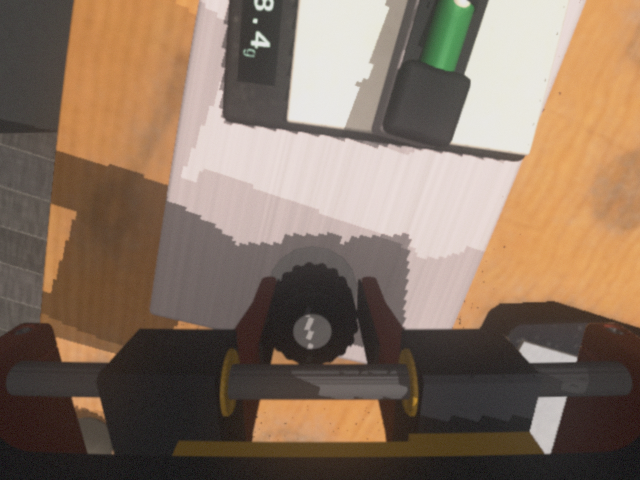

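```bash
python3 -c "
from h import *
d=snap('top','9');snap('scene','9')
a=d['frame'];
crop('top9',270,180,420,290,5,'c_t9')
crop('scene9',290,230,390,310,7,'c_s9')"
```

```text
(no output)
```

View pics/c_t9.png

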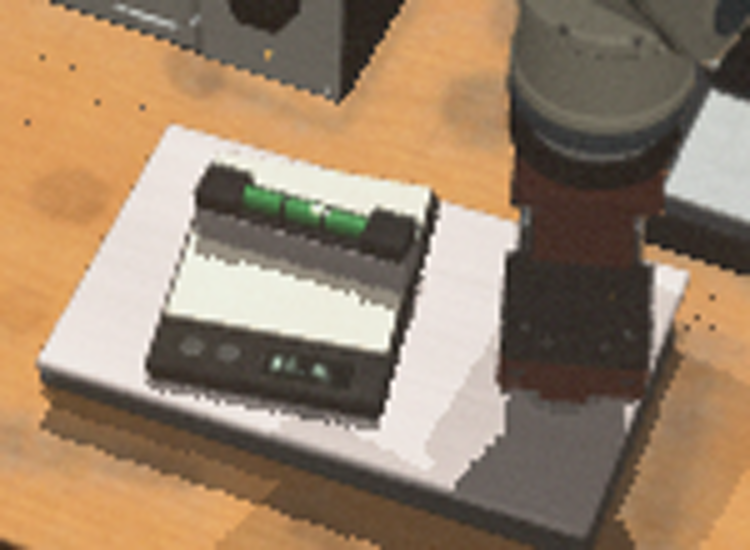

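View pics/c_s9.png

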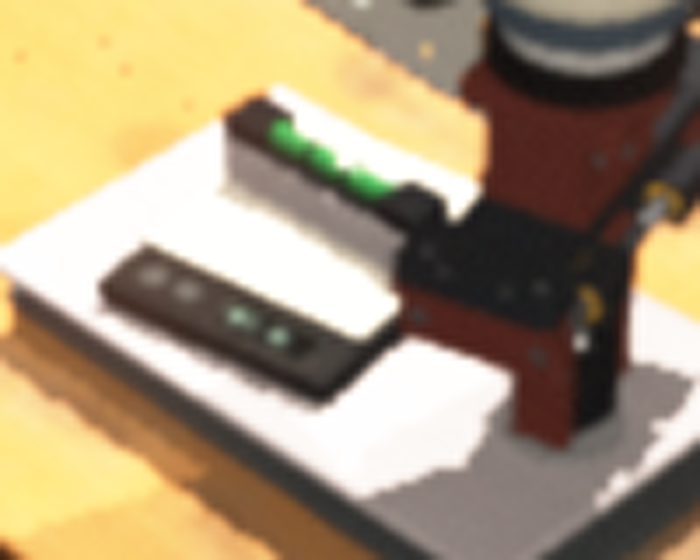

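Emit:
move_arm(increments=[255,0,0,1.8,4,255,0,0,2.5,9,255,0,0,3.2,14,255,0,0,3.9,19,255,0,0,4.6,25,255,0,0,4.6,25,255,0,0,4.6,25])

```text
t: 15.42
ee_pos: [498.9, -77.6, 52.3]
orientation: [2.34, 2.078, 0.011]
ft_force: [-2.1, -4.4, 14.8]
width: 39.5
```

```bash
cat > look.py <<'E'
import sys
from h import *
k=sys.argv[1]
d=snap('top',k);o=d['obs'];print(o['ee_pos'],o['ft_force'],o['t'],o['moment'],o['width'],o['qpos'][5]);print(R.from_rotvec(o['orientation']).as_matrix()[:,1:])
crop('top'+k,300,205,360,240,12,'c_t'+k)
E
python3 look.py 10
```

```text
[498.94010482 -77.623264    52.3149081 ] [-2.05088301 -4.39638664 14.83613544] 15.425 [-0.30910705  0.63414128 -0.3911213 ] 39.4560580561909 -0.05634000374721401
[[ 0.99291141  0.01324529]
 [-0.11807382 -0.00395964]
 [ 0.01362024 -0.99990444]]
```

View pics/c_t10.png

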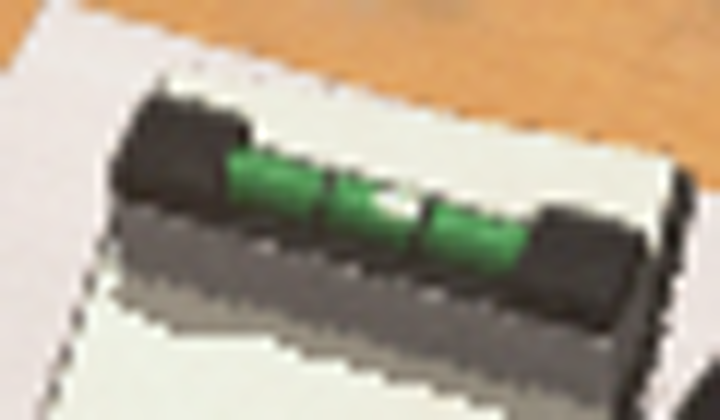

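Emit:
move_arm(increments=[255,0,0,1.6,4,255,0,0,2.3,9,255,0,0,3.0,14,255,0,0,3.8,20,255,0,0,3.8,20,255,0,0,3.8,20,255,0,0,3.8,20,255,0,0,3.8,20,255,0,0,3.8,20,255,0,0,3.8,20,255,0,0,3.8,20,255,0,0,3.8,20])

```text
t: 16.98
ee_pos: [499.5, -78.0, 49.6]
orientation: [2.667, 1.639, 0.016]
ft_force: [-2.7, -1.9, 15.8]
width: 39.5
```

```bash
python3 look.py 11
```

```text
[499.51623403 -77.95780525  49.62518584] [-2.72363599 -1.89742913 15.75374813] 16.975 [ 0.08432494  0.78726485 -0.32969388] 39.492522204238995 0.29336554576101265
[[ 0.89199989  0.014376  ]
 [-0.45179849 -0.00401681]
 [ 0.01463981 -0.99988859]]
```

View pics/c_t11.png

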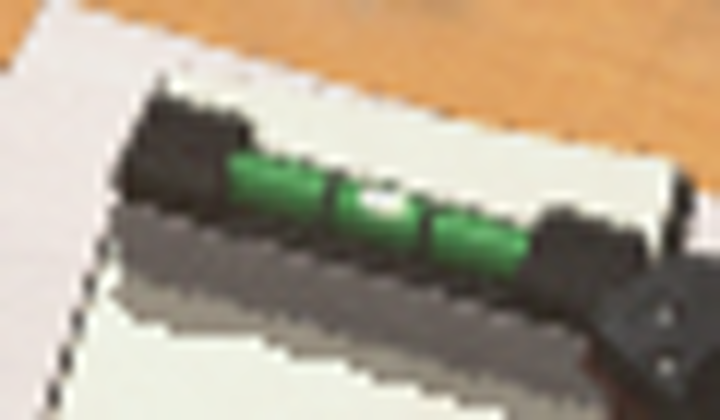

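```bash
python3 -c "
from h import *
snap('scene','12');d=snap('wrist','12');print(d['obs']['ft_force'])
crop('scene12',315,240,365,270,14,'c_s12')"
```

```text
[-3.11505098 -0.73717689 15.07025695]
```

View pics/c_s12.png

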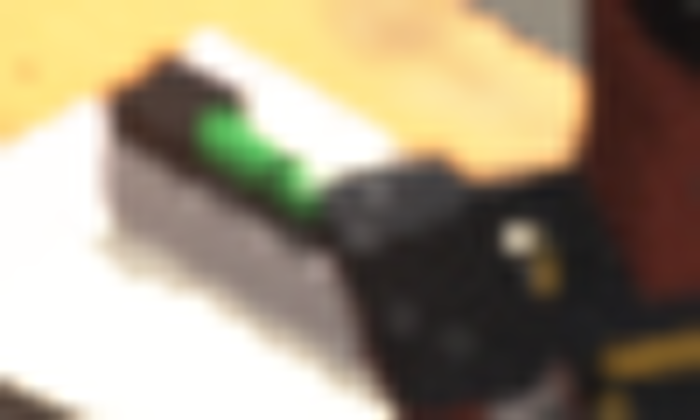

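View pics/wrist12.png

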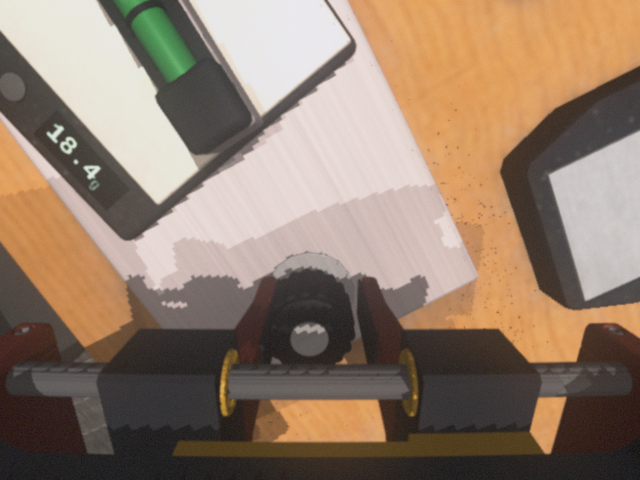

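View pics/scene12.png

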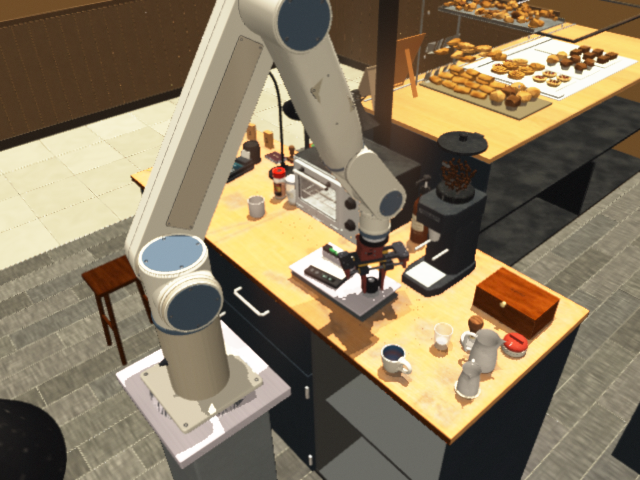

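```bash
python3 - <<'E'
from h import *
d=snap('top','13');print(d['obs']['ft_force'],d['obs']['t'])
f=d['frame'].astype(int)
for v in range(217,227):print(v,[(f[v,u,0],f[v,u,1]) for u in range(318,346)])
E
```

```text
[-2.53320338 -2.03335619 16.01552288] 17.125
217 [(np.int64(66), np.int64(62)), (np.int64(64), np.int64(74)), (np.int64(62), np.int64(78)), (np.int64(113), np.int64(122)), (np.int64(202), np.int64(200)), (np.int64(208), np.int64(207)), (np.int64(238), np.int64(239)), (np.int64(239), np.int64(240)), (np.int64(237), np.int64(239)), (np.int64(237), np.int64(238)), (np.int64(238), np.int64(239)), (np.int64(238), np.int64(238)), (np.int64(238), np.int64(237)), (np.int64(238), np.int64(238)), (np.int64(238), np.int64(237)), (np.int64(238), np.int64(238)), (np.int64(237), np.int64(239)), (np.int64(238), np.int64(239)), (np.int64(239), np.int64(238)), (np.int64(236), np.int64(237)), (np.int64(238), np.int64(237)), (np.int64(238), np.int64(237)), (np.int64(238), np.int64(239)), (np.int64(236), np.int64(237)), (np.int64(238), np.int64(238)), (np.int64(239), np.int64(239)), (np.int64(238), np.int64(238)), (np.int64(238), np.int64(238))]
218 [(np.int64(70), np.int64(67)), (np.int64(88), np.int64(137)), (np.int64(94), np.int64(163)), (np.int64(84), np.int64(147)), (np.int64(95), np.int64(150)), (
[... 7014 characters left out ...]
), (np.int64(100), np.int64(94)), (np.int64(116), np.int64(108)), (np.int64(110), np.int64(103)), (np.int64(80), np.int64(74)), (np.int64(67), np.int64(60)), (np.int64(63), np.int64(59)), (np.int64(67), np.int64(61)), (np.int64(63), np.int64(57)), (np.int64(64), np.int64(57)), (np.int64(57), np.int64(48)), (np.int64(61), np.int64(59)), (np.int64(56), np.int64(50)), (np.int64(56), np.int64(56)), (np.int64(59), np.int64(73)), (np.int64(60), np.int64(79)), (np.int64(56), np.int64(83)), (np.int64(61), np.int64(92)), (np.int64(65), np.int64(101)), (np.int64(71), np.int64(114)), (np.int64(71), np.int64(121)), (np.int64(68), np.int64(95)), (np.int64(62), np.int64(56)), (np.int64(66), np.int64(61))]
```

```bash
python3 -c "
from workcell import ctrl
o=ctrl.get_obs();print(o['t'],o['ft_force'],o['width'],abs(o['qvel']).max())
print(ctrl.close_job())"
```

```text
17.175 [-3.45619902 -0.82486777 17.38111616] 39.66637963355955 0.0015680633275803081
the job is handed in; nothing more can be done
None
```

I laid the spirit level left-to-right across the middle of the pan and let go of it. Then I gripped the knob, pushed it down about 8 mm to its stop and turned it about 70° clockwise. I handed the job in at 17.2 s, with the arm still gripping the knob and pushing it down.

**Bubble:** in the last two top-camera pictures it sat between the two marks, about 0.6–0.8 mm from the middle (limit 3.5 mm). This rests on the top camera alone, because the gripper hid the bubble from the scene camera and it was out of the wrist camera's view.

**Platform:** the downward push read 15–17 N over the last readings, within the 14–18 N that holds it home. The grip opening was 39.7 mm on the 40 mm knob and the arm was at rest.

**Level position:** after release it measured within about 2 mm of the pan's centre. I lined it up with the stand, because the scale itself sits about 8° askew on the platform.

**Side forces:** while turning, I tried to correct what looked like a sideways drift. The tool did not move and the side force briefly read about 12 N. I dropped the correction and the side force fell back to about 3 N.

**Bystanders:** I never moved the arm against the shot glass or the two cups. I did not measure their positions again at the end.

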